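Load a test coupon under the spring clip of a gauge fixture

ROBOT

A 6-joint arm with a two-finger parallel gripper is mounted at the origin on the work surface. World frame = base frame: x ahead of the robot, y to its left, z up, the work surface at z = 0. Lengths are in m, angles in rad, forces in N, time in s.
With the tool pointing down it reaches from about 0.25 to 0.775 m from the base axis. Payload 4 kg.
Tool frame: the origin (TCP) lies midway between the tips of the shut fingers; the grasp point (between the pads) lies 19 mm behind it; z points along the fingers, y is the direction in which the jaws open and shut (so a half turn about z gives the same grasp; the last joint's range is limited). The gripper opens to 94 mm and grips with 3 to 60 N. Pads are 16 mm wide; open, the fingers measure 119 mm over their backs; the gripper's body (75 mm by 177 mm) begins 78 mm behind the grasp point.
Start: joints at [-1.418, 0.087, 1.371, -0, 1.684, -0.103], TCP at [0.139, -0.532, 0.206] pointing down, gripper open.
Joint ranges: [-3.1, 3.1], [-0.76, 2.03], [0.27, 2.55], [-1.08, 4.22], [0.17, 2.65], [-2.57, 2.57]. Speed limits (rad/s): [2.79, 2.79, 3.14, 3.14, 3.14, 3.14].

INTERFACE

Orientations are given as [roll, pitch, yaw] about the fixed x, y, z axes, in that order (R = Rz(yaw) Ry(pitch) Rx(roll)).
In Python, from bench import get_obs, snapshot, ticket gives the robot as it stands.
- The arm moves only by the shell command python3 -m creep 'ROWS' [OPENING]. ROWS is JSON, a list that holds one entry, the list of rows, each a list of 4 numbers: the shift along the tool's x, y, z in mm, then the turn about the tool's z in degrees. A call has 1 to 8 rows; each row shifts and turns the commanded pose from where the row before left it, along the tool's axes as they then stand; what a row does not reach is not made up. A row lasts 1/8 s, in which the tool goes at most 62.5 mm and 10.7 degrees, less where a joint would pass 70% of its speed; a pose out of reach is approached as far as the arm can. A call with a gripper value outside its range is refused whole. OPENING is the opening, from 0 (shut) to 1 (fully open), set as the call begins (- or left out, the last holds). The fingers move at their own pace and stop on an object; the grip force is fixed at half the most. Time passes only in rows, so rows that do not move let the fingers close. It gives the time, the measured TCP pose, the force and the opening at its end, in the units of the state.
- get_obs(): the state, without advancing time (a new reading comes with each control period).
- snapshot(name): name is "side" or "top" or "wrist"; returns a dict with "color" (400x640x3 uint8, red, green, blue), "depth" (400x640 float32, m along the optical axis (not along the pixel's ray), 0 where there is no reading), "fx", "fy", "cx", "cy" (pixels), "extrinsics" (4x4, takes a point from world to camera coordinates). Camera axes: x right, y down, z forward; pixel columns grow to the right and rows downward; lengths in m; the calibration is good to about 2 mm. A picture is of the moment at which its call begins.
- ticket.close_job(): hands the job in, once; it reports no verdict.
The state is a dict: "time": time; "joint_positions": joint angles; "qvel": joint speeds; "joint_torque": joint torques, N m; "tool_pos": TCP position; "ee_rot": TCP orientation; "wrist_force": force on the tool from outside, world axes, zero at the start; "wrist_torque": the same for the moment, N m; "width": finger opening in m.
Only numpy, scipy, OpenCV 4.12 (cv2) and the standard library are available. Lean on these libraries where they do the work, as an engineer would, in place of code of your own. Each camera call takes 0.05 s, during which the arm holds its last target. There are 200 camera calls.

TASK

Load the metal test coupon into the gauge fixture without gripping or lifting anything: with one fingertip press the long tab of the spring clip all the way down and keep it down while the other fingertip pushes the coupon along its channel, under the clip's raised nose, until it is fully home against the stop. Then let the tab come up so that the clip clamps the coupon, and leave the coupon home with the hand clear; do not disturb the other things on the bench.

Things in the scene. Friction and masses are not known exactly. Their poses are not given: they have to be found in the camera images.
- fixture: Gauge fixture screwed to the bench; its frame is used below. Origin: bench level, under the channel's middle line; x = loading direction (to stop and dial gauge), y = from channel to clip tab, z up. Dark base plate x -100 to 190, y -45 to 90 mm, 14 mm thick. Grey deck (channel floor): top 30 mm above bench, x -105 to 130, 56 mm wide. Dial gauge on post: x 142 to 173, 100 mm high.
- stop_face (a point): Middle of the stop's face, x = 105 mm in the fixture frame, 6 mm above the deck; the stop is a small steel block 12 mm high above the deck at the channel's end. Two guide strips along the deck, 4 mm high, leave a channel 44 mm wide (y -22 to 22).
- clip (a joint): Spring clip, a bare steel see-saw on a 10 mm rod along x at y = 40, z = 33 mm (x -90 to 100). Rad: 0 = at rest, tab sloping up outwards at 0.40 rad, nose 6 mm above deck (blocks the coupon); 0.40 = tab fully down on its end stop, nose 18 mm above deck. Released on the coupon it reads about 0.18. Pressing mid-tab takes about 4 N at first, 10 N fully down; it springs back.
- clip_tab (a point): Middle of the tab's top face. Flat plate along x from -90 to 25 mm, 4 mm thick. At rest this point is at y = 60, z = 44 mm. Fully pressed the top is level at z = 35 mm (5 mm above the deck), this point at y = 63, usable y 48 to 76: then fingertips of equal height, one on the tab and one over the channel, clear the deck and guides and meet the coupon's rear face.
- clip_nose (a point): Lowest point of the clip's nose, which spans x 75 to 89 mm over the channel; at y = 6, z = 36 mm at rest (y = 11, z = 48 when fully pressed). The arched arm above it reaches z = 66 mm at rest, about 80 mm when pressed.
- coupon: Test coupon, a flat plain metal bar 90 mm long (its x), 40 mm wide (its y), 12 mm thick, 0.2 to 0.4 kg, with a black dot on top near its rear end, lying loose in the channel on the fixture's deck, its x nearly along the fixture's x, short of the nose. Origin: centre of its underside. Home: its front face touches the stop.
- coupon_front (a point): Centre of the coupon's front end face, the one towards nose and stop, 6 mm above the deck.
- coupon_rear (a point): Centre of the coupon's rear end face, the one to push, 6 mm above the deck.
- collar: Bystander: dark steel collar, 90 mm diameter with a 32 mm bore, 40 mm high, loose on the bench. Origin: centre of the underside.
- bushing: Bystander: brass flanged bushing standing on its 44 mm flange, 45 mm high. Origin: centre of the underside.
- oil: Bystander: white oil bottle, 56 mm diameter, 130 mm tall. Origin: centre of the underside.
- vblock: Bystander: small steel block 50 x 45 mm, 32 mm high, with a groove along its x. Origin: centre of the underside.
There are look-alikes about, which are no part of the job. Of the things that look like the coupon, the middle-sized one is meant.

How it is judged:
On the way, in this order (a step that is already met when the one before it is completed fails the run):
1. a finger holds the clip's tab down (clip above 0.28 rad) while the coupon is still short of the nose (value of joint clip above 0.28 rad and contact force between the fingers and clip above 0.5 N and x of coupon_front in the frame of fixture below 0.075 m), for 0.1 s.
2. with the tab still held down by a finger (clip above 0.24 rad), the coupon is pushed home, within 4 mm of the stop (x of coupon_front in the frame of fixture above 0.101 m and value of joint clip above 0.24 rad and contact force between the fingers and clip above 0.5 N), for 0.1 s.
At the end, for the whole second after the job is handed in: The coupon lies flat on the deck at rest with its front within 4 mm of the stop, the released clip rests on it and presses with more than 1 N (joint between 0.10 and 0.23 rad), and no bystander is more than 20 mm from where it stood (x of coupon_front in the frame of fixture above 0.101 m and value of joint clip between 0.1 and 0.23 rad and contact force between clip and coupon above 1 N and z of coupon in the frame of fixture below 0.032 m and angle between coupon's own z axis and vertical below 0.05 rad and linear speed of coupon below 0.01 m/s and distance of each of collar, bushing, oil, vblock from where it was at the start of the episode below 0.02 m); the robot touches nothing.
It fails at once if the coupon is lifted (more than 8 mm off the deck) or tipped more than 0.25 rad (z of coupon in the frame of fixture above 0.038 m or angle between coupon's own z axis and vertical above 0.25 rad).
It fails at once if a bystander is moved more than 20 mm (distance of any of collar, bushing, oil, vblock from where it was at the start of the episode above 0.02 m).
It also fails if it takes over 51 s, if anything falls off the work surface, if the arm or the gripper's body presses on something with over 40 N, if the wrist force passes 120 N, or if a joint passes its speed limit or range.

## Working session

There is one attempt and no reset: what is moved stays moved. The work goes in short steps, Python scripts to look and compute and a shell command to move; the robot and the scene stay as the last step left them, time stands still between calls to the robot, and variables do not carry over. Pictures are saved under pics/ and viewed, on a budget of 10 in all, crops included, one or two more only if the job needs it, and the job is handed in when it is done.

```bash
ls; mkdir -p pics; python3 - <<'E'
from bench import get_obs, snapshot
import cv2, numpy as np
o=get_obs(); print({k:np.round(v,3).tolist() for k,v in o.items()})
for n in ("top","side"):
    s=snapshot(n); np.savez(f"{n}0.npz",**s)
    cv2.imwrite(f"pics/{n}0.png",s["color"][:,:,::-1])
    print(n,s["fx"],s["cx"],s["cy"],np.round(np.linalg.inv(s["extrinsics"]),3).tolist())
E
```

```text
pics
{'time': 0.0, 'joint_positions': [-1.418, 0.088, 1.372, 0.0, 1.684, -0.103], 'qvel': [-0.001, 0.002, 0.003, -0.002, 0.0, -0.001], 'joint_torque': [-0.0, -34.018, -30.243, 0.072, 0.033, -0.0], 'tool_pos': [0.139, -0.532, 0.204], 'ee_rot': [-3.139, -0.0, 0.256], 'wrist_force': [-0.2, -0.358, 0.408], 'wrist_torque': [-0.044, -0.021, -0.021], 'width': 0.094}
top 499.5707588132525 320.9196067772004 196.8960700375234 [[0.025, -0.993, 0.112, 0.469], [-1.0, -0.024, 0.003, 0.053], [-0.001, -0.112, -0.994, 0.962], [0.0, 0.0, 0.0, 1.0]]
side 374.14319973825735 318.52214997545764 204.63024014428942 [[-0.675, -0.505, 0.539, 0.217], [-0.738, 0.44, -0.512, 0.398], [0.022, -0.743, -0.669, 0.537], [0.0, 0.0, 0.0, 1.0]]
```

View pics/top0.png

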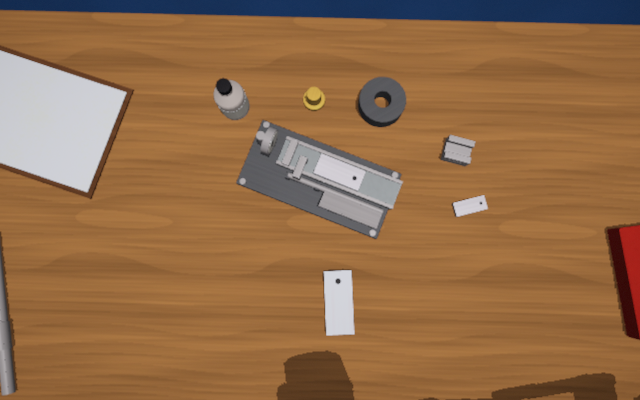

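View pics/side0.png

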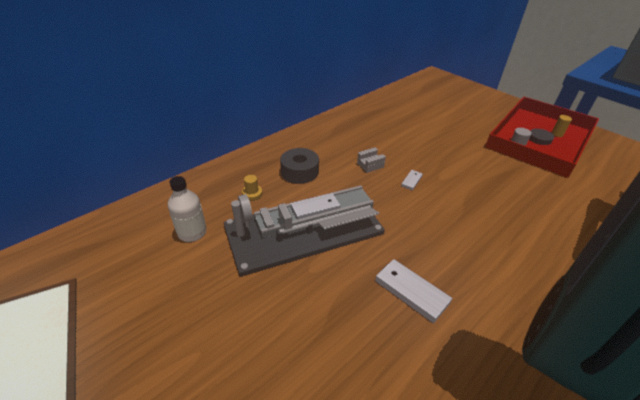

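The top view shows three look-alikes: the large bar on the bench (338,302), the small bar on the bench (470,206), and the bar in the channel (340,172). The one in the channel is the middle-sized one, so I choose it. The gauge end is at (267,140) and the tab at (350,208). Next I measure and check with a close crop.

```bash
cat > h.py <<'E'
import numpy as np, cv2
def ray(s,uv,z):
    T=np.linalg.inv(s["extrinsics"]); uv=np.atleast_2d(uv).astype(float)
    d=np.c_[(uv[:,0]-s["cx"])/s["fx"],(uv[:,1]-s["cy"])/s["fy"],np.ones(len(uv))]@T[:3,:3].T
    o=T[:3,3]; return o+d*((z-o[2])/d[:,2])[:,None]
def cloud(s):
    T=np.linalg.inv(s["extrinsics"]); v,u=np.indices(s["depth"].shape); d=s["depth"]
    p=np.stack([(u-s["cx"])/s["fx"]*d,(v-s["cy"])/s["fy"]*d,d],-1)
    return p@T[:3,:3].T+T[:3,3]
def proj(s,p):
    p=np.atleast_2d(p); c=p@s["extrinsics"][:3,:3].T+s["extrinsics"][:3,3]
    return np.c_[c[:,0]/c[:,2]*s["fx"]+s["cx"],c[:,1]/c[:,2]*s["fy"]+s["cy"]]
E
python3 - <<'E'
from h import *
s=dict(np.load("top0.npz")); c=s["color"].astype(int)
# base plate + everything on it: non-wood pixels in the region
hsv=cv2.cvtColor(s["color"],cv2.COLOR_RGB2HSV)
m=((hsv[...,1]<90)).astype(np.uint8); r=np.zeros_like(m); r[115:245,232:408]=1; m*=r
n,l,st,_=cv2.connectedComponentsWithStats(m); k=1+np.argmax(st[1:,4]); m=(l==k).astype(np.uint8)
ct=max(cv2.findContours(m,0,2)[0],key=cv2.contourArea)
print("plate rect px",cv2.minAreaRect(ct), cv2.boxPoints(cv2.minAreaRect(ct)).tolist())
w=((c.min(-1)>185)).astype(np.uint8); 
n,l,st,ce=cv2.connectedComponentsWithStats(w)
for i in range(1,n):
    if st[i,4]>100 and st[i,4]<5000:
        cc=cv2.findContours((l==i).astype(np.uint8),0,2)[0][0]; rc=cv2.minAreaRect(cc)
        b=cv2.boxPoints(rc); P=ray(s,b,.042); print(np.round(rc[0]),st[i,4],np.round(P[:,:2],4).tolist(), [round(float(np.linalg.norm(P[j]-P[j-1])),4) for j in (1,2)])
P=cloud(s)
for uv in [(350,208),(340,172),(395,188),(400,240),(250,170)]: print(uv,np.round(P[uv[1],uv[0]],3))
cr=cv2.resize(s["color"][110:250,225:415],None,fx=4,fy=4,interpolation=cv2.INTER_CUBIC)
cv2.imwrite("pics/crop0.png",cr[:,:,::-1])
E
```

```text
plate rect px ((320.5912170410156, 179.13958740234375), (155.15936279296875, 70.0549087524414), 21.630887985229492) [[235.56283569335938, 183.1024627685547], [261.3868713378906, 117.98097229003906], [405.6195983886719, 175.1767120361328], [379.7955627441406, 240.29820251464844]]
[339. 172.] 934 [[0.6187, 0.0709], [0.6547, 0.0578], [0.6232, -0.0252], [0.5876, -0.0118]] [0.0382, 0.0888]
[470. 205.] 403 [[0.568, -0.1896], [0.5834, -0.2455], [0.5594, -0.2511], [0.5441, -0.1954]] [0.0579, 0.0246]
[338. 302.] 1675 [[0.4366, 0.0475], [0.44, -0.0016], [0.3275, -0.0087], [0.3242, 0.0398]] [0.0492, 0.1128]
(350, 208) [0.553 0.001 0.041]
(340, 172) [0.62  0.021 0.043]
(395, 188) [ 0.594 -0.083  0.029]
(400, 240) [ 0.498 -0.098 -0.002]
(250, 170) [0.625 0.194 0.012]
```

View pics/crop0.png

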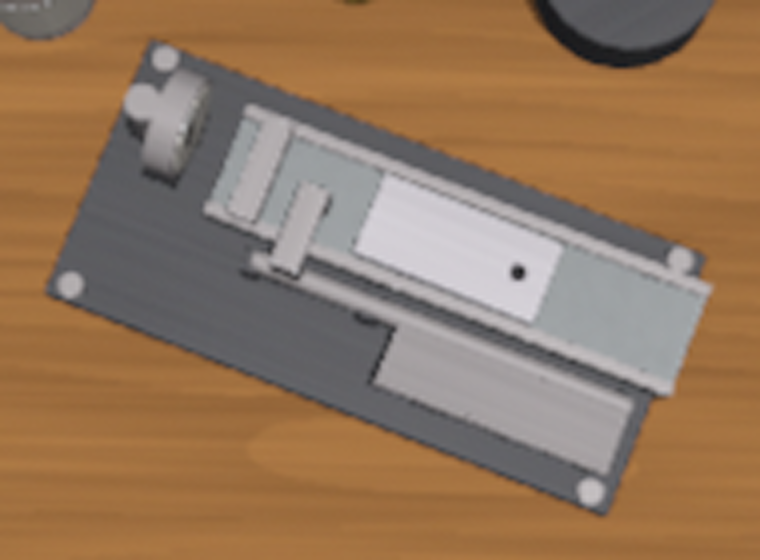

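The crop confirms the bar with the dot in the channel, short of the nose (crop 300,215), with its rear end to the right (dot at 518,272). Now I fit the fixture frame from the plate and guide corners.

```bash
python3 - <<'E'
from h import *
s=dict(np.load("top0.npz"))
cr=np.array([(150,42),(48,292),(607,513),(700,257),(712,287),(668,393),(248,105),(206,212)],float)
uv=cr/4+[225,110]-.4
F=np.array([(190,-45),(190,90),(-100,90),(-100,-45),(-105,-28),(-105,28),(130,-28),(130,28)])/1000.
z=[.014]*4+[.034]*4
W=np.array([ray(s,u,h)[0,:2] for u,h in zip(uv,z)])
a=F-F.mean(0); b=W-W.mean(0)
th=np.arctan2((a[:,0]*b[:,1]-a[:,1]*b[:,0]).sum(),(a*b).sum())
R=np.array([[np.cos(th),-np.sin(th)],[np.sin(th),np.cos(th)]]); t=W.mean(0)-R@F.mean(0)
print("yaw",th,np.degrees(th),"t",t); print("res mm",np.round(1000*(F@R.T+t-W),1).tolist())
np.savez("fx.npz",R=R,t=t,th=th)
cc=np.array([(383,172),(353,250),(535,321),(562,243),(518,272)],float)/4+[225,110]-.4
P=(ray(s,cc,.042)[:,:2]-t)@R; print("coupon in fixture",np.round(P*1000,1).tolist())
tb=np.array([(397,325),(374,383),(608,474),(633,403)],float)/4+[225,110]-.4
print("tab",np.round(1000*(np.array([ray(s,u,h)[0,:2] for u,h in zip(tb,[.039,.05,.05,.039])])-t)@R,1).tolist())
from bench import get_obs
o=get_obs();p=o["tool_pos"]
print("tcp in fixture",((p[:2]-t)@R)*1000)
E
```

```text
yaw 1.2187197298243593 69.82749692825975 t [0.61751136 0.0114746 ]
res mm [[2.1, 0.6], [-0.9, 2.9], [-1.9, -0.4], [1.2, -3.9], [0.9, -0.1], [-1.3, -0.9], [0.3, 0.3], [-0.4, 1.5]]
coupon in fixture [[57.7, -19.9], [57.1, 19.6], [-33.7, 19.5], [-32.2, -19.3], [-18.1, 1.0]]
tab [[25.3, 44.5], [24.8, 74.6], [-89.8, 74.1], [-89.8, 38.1]]
tcp in fixture [-674.79211077  261.82975076]
```

Fit is good: yaw 69.8°, coupon front at x≈57 and rear at x≈-33. Plan: TCP to fixture (-55, 31), tool x along fixture x, opening about 50 mm. That puts one finger at y≈62 on the tab and the other at y≈0 behind the coupon.

```bash
python3 -m creep '[[[45,-31,0,0],[45,-31,0,0],[45,-31,0,0],[45,-31,0,0],[45,-31,0,0],[45,-31,0,0],[45,-31,0,0],[45,-31,0,0]]]' 0.54
python3 -m creep '[[[46,-32,0,0],[46,-32,0,0],[46,-32,0,0],[46,-32,0,0],[0,0,0,-10],[0,0,0,-10],[0,0,0,-10],[0,0,0,-10]]]'
python3 -m creep '[[[0,0,0,-10],[0,0,0,-5],[0,0,0,0],[0,0,0,0]]]'
cat > st.py <<'E'
import numpy as np
from bench import get_obs
f=np.load("fx.npz"); o=get_obs(); p=o["tool_pos"]; q=(p[:2]-f["t"])@f["R"]*1000
print("t %.2f fix x %.1f y %.1f z %.1f  yaw err deg %.2f rp"%(o["time"],*q,p[2]*1000,np.degrees(o["ee_rot"][2]-f["th"])),np.round(o["ee_rot"][:2],3),"F(fix)",np.round(np.r_[o["wrist_force"][:2]@f["R"],o["wrist_force"][2]],1),"w",o["width"])
E
python3 st.py
```

```text
time: 1.1
tool_pos: [0.4254, -0.1995, 0.2051]
ee_rot: [-3.142, 0.0, 0.256]
wrist_force: [1.1, -0.1, -0.4]
width: 0.0508
time: 2.1
tool_pos: [0.57, -0.0305, 0.2047]
ee_rot: [-3.14, 0.001, 0.96]
wrist_force: [0.3, 0.2, -0.3]
width: 0.0509
time: 2.6
tool_pos: [0.5702, -0.0307, 0.2051]
ee_rot: [-3.141, 0.0, 1.214]
wrist_force: [0.2, 0.1, 0.9]
width: 0.0509
t 2.60 fix x -55.9 y 29.9 z 205.1  yaw err deg -0.24 rp [-3.141  0.   ] F(fix) [ 0.1 -0.1  0.9] w 0.05086816548959527
```

```bash
python3 -m creep '[[[0,-2,45,0],[0,0,45,0],[0,0,40,0],[0,0,0,0],[0,0,0,0]]]'; python3 st.py; python3 - <<'E'
from h import *; from bench import snapshot
a=snapshot("top")["color"][100:250,225:415]; b=snapshot("side")["color"][150:290,210:400]
im=np.vstack([cv2.resize(a,(640,505)[:2]) [0:505:2,::1][:0] if 0 else cv2.resize(a,(380,300)),cv2.resize(b,(380,280))])
cv2.imwrite("pics/near.png",im[:,:,::-1])
w=snapshot("wrist")["color"]; cv2.imwrite("pics/wrist.png",w[:,:,::-1])
E
```

```text
time: 3.22
tool_pos: [0.5695, -0.0302, 0.0772]
ee_rot: [3.139, -0.0, 1.215]
wrist_force: [-0.0, -0.0, 1.0]
width: 0.0507
t 3.23 fix x -55.7 y 30.7 z 77.2  yaw err deg -0.19 rp [ 3.139 -0.   ] F(fix) [-0.  0.  1.] w 0.05074566866222566
```

View pics/wrist.png

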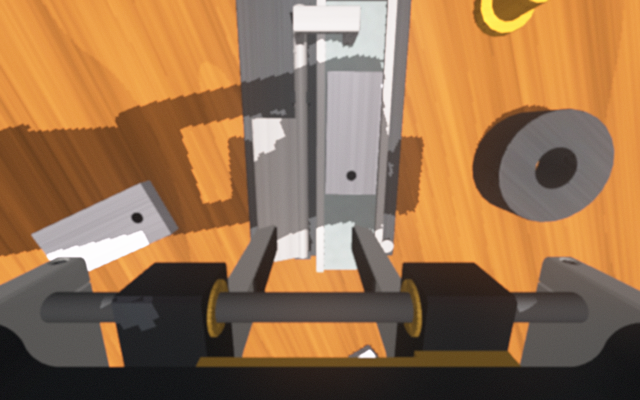

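View pics/near.png

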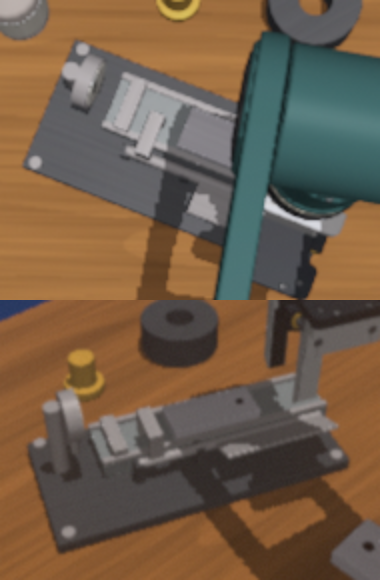

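The fingers sit over the tab (wrist image 265,240) and over the channel behind the coupon (365,240). I start pressing down.

```bash
python3 -m creep '[[[0,0,14,0],[0,0,13,0],[0,0,3,0],[0,0,3,0],[0,0,0,0]]]'|grep -v rot; python3 st.py; python3 -m creep '[[[0,0,2,0],[0,0,2,0],[0,0,0,0],[0,0,0,0]]]' >/dev/null; python3 st.py;
```

```text
time: 4.0
tool_pos: [0.5687, -0.0301, 0.0433]
wrist_force: [-1.2, -0.3, 5.8]
width: 0.0507
t 4.00 fix x -55.9 y 31.5 z 43.3  yaw err deg -0.17 rp [3.141 0.   ] F(fix) [-0.7  1.   5.8] w 0.0507124261913946
t 4.50 fix x -55.7 y 31.8 z 40.2  yaw err deg -0.16 rp [ 3.141 -0.   ] F(fix) [-0.5  3.2  8.4] w 0.050735020773121885
```

```bash
python3 -m creep '[[[0,0,2,0],[0,0,1.5,0],[0,0,0,0],[0,0,0,0]]]' >/dev/null; python3 st.py; python3 - <<'E'
from h import *; from bench import snapshot
b=snapshot("side")["color"][150:290,210:400]
cv2.imwrite("pics/press.png",cv2.resize(b,None,fx=3,fy=3,interpolation=cv2.INTER_CUBIC)[:,:,::-1])
E
```

```text
t 5.00 fix x -55.7 y 32.4 z 37.1  yaw err deg -0.16 rp [-3.141 -0.   ] F(fix) [-0.5  5.7 10.6] w 0.05122439059542818
```

View pics/press.png

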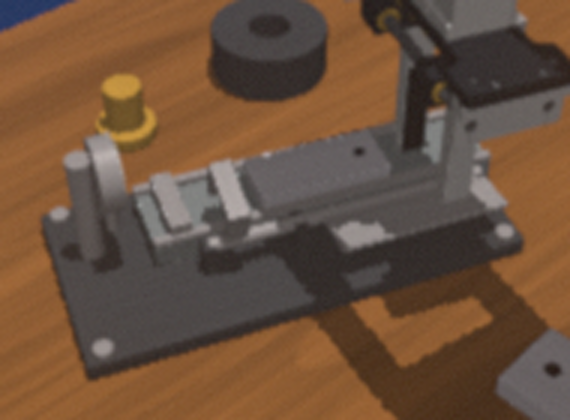

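The tab is nearly down, with the nose raised clear of the coupon and 10.6 N on the wrist. I press 1 mm more and start pushing.

```bash
python3 -m creep '[[[0,0,1,0],[0,0,0,0],[4,0,0,0],[4,0,0,0],[3,0,0,0],[3,0,0,0],[3,0,0,0],[0,0,0,0]]]' >/dev/null; python3 st.py;  python3 -m creep '[[[3,0,0,0],[3,0,0,0],[3,0,0,0],[3,0,0,0],[3,0,0,0],[3,0,0,0],[0,0,0,0]]]' >/dev/null; python3 st.py
```

```text
t 6.05 fix x -42.2 y 28.6 z 37.4  yaw err deg -0.17 rp [3.134 0.006] F(fix) [-7.8 -0.8 10. ] w 0.050912292085419454
t 6.92 fix x -24.5 y 27.9 z 37.4  yaw err deg -0.19 rp [3.133 0.007] F(fix) [-9.1 -1.2 10.2] w 0.05082421912485076
```

```bash
python3 -m creep '[[[0,-1,1,0],[3,0,0,0],[3,0,0,0],[3,0,0,0],[3,0,0,0],[3,0,0,0],[3,0,0,0],[0,0,0,0]]]' >/dev/null; python3 st.py; python3 - <<'E'
from h import *; from bench import snapshot
b=snapshot("side")["color"][150:290,210:400]
c=snapshot("top")["color"][110:250,225:415]
cv2.imwrite("pics/mid.png",np.vstack([cv2.resize(x,(380,280),interpolation=cv2.INTER_CUBIC) for x in (b,c)])[:,:,::-1])
E
```

```text
t 7.92 fix x -6.8 y 28.4 z 37.1  yaw err deg -0.20 rp [3.132 0.007] F(fix) [-10.3  -1.7  11.7] w 0.05084934578013807
```

View pics/mid.png

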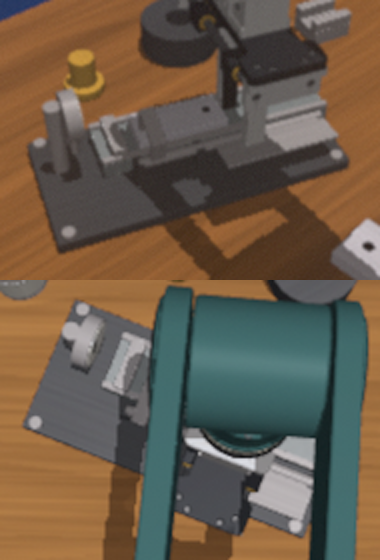

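The coupon front is passing under the nose (side view 150,125). I continue until the stop.

```bash
python3 -m creep '[[[3,0,0,0],[3,0,0,0],[3,0,0,0],[2,0,0,0],[0,0,0,0]]]' >/dev/null; python3 st.py; python3 -m creep '[[[1,0,0,0],[1,0,0,0],[0,0,0,0]]]' >/dev/null; python3 st.py; python3 -m creep '[[[1,0,0,0],[1,0,0,0],[0,0,0,0]]]' >/dev/null; python3 st.py
```

```text
t 8.65 fix x 4.1 y 28.4 z 37.1  yaw err deg -0.21 rp [3.132 0.007] F(fix) [-10.7  -2.2  11.8] w 0.05077352762926839
t 9.03 fix x 5.6 y 28.4 z 37.1  yaw err deg -0.24 rp [3.133 0.008] F(fix) [-12.3  -2.6  12.6] w 0.05129918563120885
t 9.40 fix x 5.8 y 28.4 z 37.1  yaw err deg -0.27 rp [3.133 0.011] F(fix) [-14.6  -1.5  12.9] w 0.0506666363066573
```

Motion has stalled at x≈5.8 with the force rising, which fits the stop. I push a bit more to be sure.

```bash
python3 -m creep '[[[2,0,0,0],[2,0,0,0],[2,0,0,0],[0,0,0,0],[0,0,0,0]]]' >/dev/null; python3 st.py;  python3 - <<'E'
from h import *; from bench import snapshot
s=snapshot("side"); f=np.load("fx.npz")
b=s["color"][160:270,220:360]
cv2.imwrite("pics/home.png",cv2.resize(b,None,fx=5,fy=5,interpolation=cv2.INTER_CUBIC)[:,:,::-1])
for x in (15,61,75,105): print(x, np.round((proj(s,np.r_[f["R"]@[x/1000,0.02]+f["t"],.042])[0]-[220,160])*5))
E
```

```text
t 10.03 fix x 6.5 y 28.4 z 37.1  yaw err deg -0.40 rp [3.134 0.021] F(fix) [-27.   -0.3  15.4] w 0.0505233586146205
15 [487. 254.]
61 [375. 284.]
75 [340. 293.]
105 [264. 313.]
```

View pics/home.png

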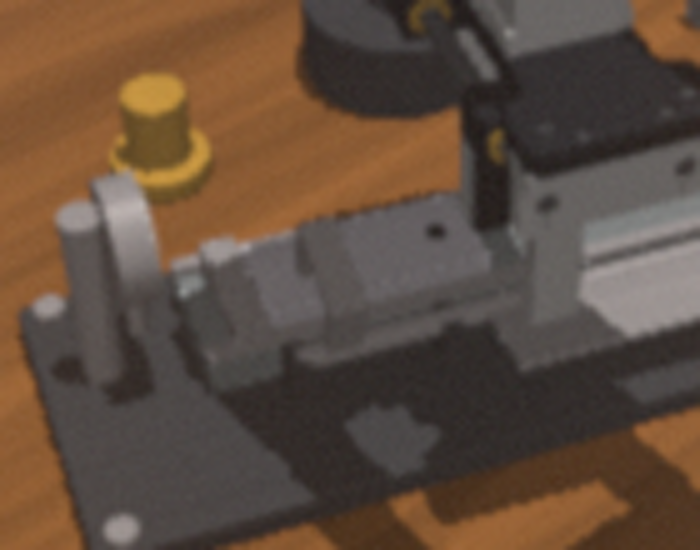

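The coupon's rear corner is at (487,254), exactly where the home position projects, and the front meets the stop with 27 N pushing. I back the fingers off the rear face, then raise them.

```bash
python3 -m creep '[[[-4,0,0,0],[-4,0,0,0],[-4,0,0,0],[-4,0,0,0],[-4,0,0,0],[0,0,0,0]]]' >/dev/null; python3 st.py; python3 -m creep '[[[0,0,-2,0],[0,0,-3,0],[0,0,-3,0],[0,0,-4,0],[0,0,-6,0],[0,0,-20,0],[0,0,-40,0],[0,0,-40,0]]]'>/dev/null; python3 -m creep '[[[-50,0,-20,0],[-50,0,0,0],[-50,0,0,0],[-50,0,0,0],[0,0,0,0],[0,0,0,0]]]'>/dev/null; python3 st.py
python3 - <<'E'
from h import *; from bench import snapshot
s=snapshot("top"); f=np.load("fx.npz"); P=cloud(s)
c=s["color"][105:245,225:415]; d=snapshot("side")["color"][160:270,220:370]
cv2.imwrite("pics/end.png",np.vstack([cv2.resize(c,(570,420),interpolation=2)[:320],cv2.resize(d,(380,279),interpolation=2).copy() if 0 else cv2.resize(d,(570,280),interpolation=2)])[:,:,::-1])
w=(s["color"].min(-1)>185).astype(np.uint8); w[:115]=0;w[245:]=0;w[:,:240]=0;w[:,405:]=0
v,u=np.nonzero(w); q=(ray(s,np.c_[u,v],.042)[:,:2]-f["t"])@f["R"]*1000
k=(abs(q[:,1])<22); print("white x range",q[k,0].min(),np.percentile(q[k,0],[1,99]),q[k,0].max())
E
```

```text
t 10.82 fix x 2.2 y 28.5 z 37.8  yaw err deg -0.20 rp [ 3.131 -0.009] F(fix) [ 6.7 -2.3 10.5] w 0.05075468918246679
t 12.57 fix x -201.6 y 33.4 z 170.9  yaw err deg -0.20 rp [-3.141e+00 -1.000e-03] F(fix) [ 1.  -0.2  0.2] w 0.050963442531820544
white x range 15.347709853390548 [ 16.3852539 103.4051968] 153.71454539373516
```

View pics/end.png

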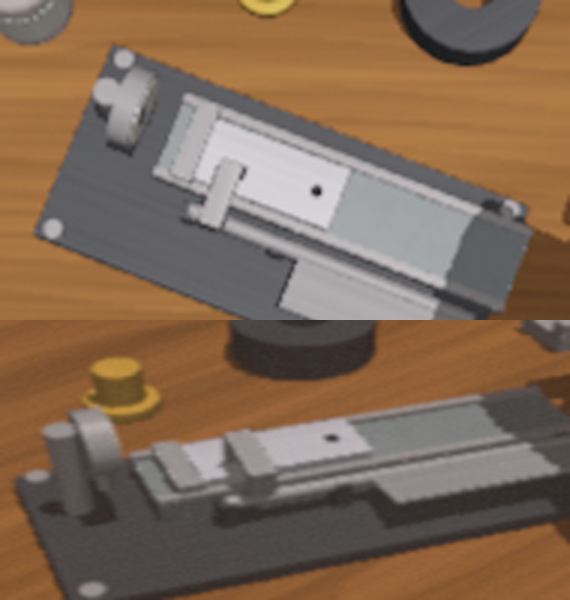

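The coupon touches the stop (crop ~205,150), the nose rests on it, and the hand is clear. The rear measures x≈15, so the front is at ≈105. Handing in.

```bash
python3 -c "
from bench import ticket; print(ticket.close_job())"; python3 st.py
```

```text
the job is handed in; nothing more can be done
None
the job is handed in; nothing more can be done
```

The coupon is home against the stop with the clip released onto it. I handed the job in at about 12.7 s, and it gave no verdict.

- **What I did:** I pressed the tab with one fingertip while the coupon was still short of the nose. Keeping it pressed, I pushed the coupon under the nose with the other fingertip until it stalled at the stop, with 27 N on the wrist. I then backed off, let the tab rise, and moved the hand about 0.2 m away.
- **Final checks:** The top view puts the coupon's rear at x ≈ 15–16 mm, so its front is at about 105 mm, the stop face, to within about 2 mm. The nose rests on the coupon in both views. The collar and bushing look undisturbed, and the arm went nowhere near the oil bottle or V-block.
- **Not measured directly:** The clip angle was only inferred, from fingertip height (37 mm) and press force (10–13 N). That puts it at roughly 0.3 rad during the push, so the tab was short of its 0.40 end stop but above the thresholds. I did not measure the clamp force on the coupon or the bystanders' positions.
- **Disagreement:** The fingers drifted about 4 mm sideways under friction during the push. They stayed on the tab, and it did no harm that I could see.

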